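Set the seal-time dial of the vacuum sealer and start it

ROBOT

A 6-joint arm with a two-finger parallel gripper is mounted at the origin on the work surface. World frame = base frame: x ahead of the robot, y to its left, z up, the work surface at z = 0. Lengths are in mm, angles in rad, forces in N, time in s.
With the tool pointing down it reaches from about 375 to 975 mm from the base axis. Payload 3.8 kg.
Tool frame: the origin (TCP) lies at the very end of the fingers, on their centre line; the grasp point (between the pads) lies 19 mm behind it (ctrl.grip_point_offset is the distance from the TCP to the grasp point, in mm); z points along the fingers, y is the line along which they close (so a half turn about z gives the same grasp; the last joint's range is limited). The gripper opens to 85 mm and grips with 20 to 120 N. Pads are 22 mm wide; open, the fingers measure 114 mm over their backs; the gripper's body (76 mm by 85 mm) begins 54 mm behind the grasp point. The pads swing forward as they close: fully open they stand 13 mm farther back than shut.
Start: joints at [-1.2, 0.264, 1.604, -0, 1.274, -0.037], TCP at [267.693, -619.644, 231.28] pointing down, gripper open.
Joint ranges: [-2.63, 2.63], [-0.94, 2.18], [0.31, 2.57], [-1.31, 4.45], [0, 2.66], [-2.55, 2.55]. Speed limits (rad/s): [2.57, 2.57, 3.14, 3.14, 3.14, 3.14].

INTERFACE

Orientations are given as a unit quaternion [x, y, z, w].
In Python, from cell import telemetry, eyes, workorder, regions_of, place_of, ctrl gives the robot as it stands.
- The arm moves only by the tool move_arm, never from a script. Its argument "motion" is a list of rows, each a list of 7 numbers: the shift along the tool's x, y, z in cm, then the turn, a rotation vector about the tool's x, y, z in degrees, then the opening, from 0 (shut) to 1 (fully open). In form: [[dx, dy, dz, ax, ay, az, hand], ...]. A call has 1 to 8 rows; each row is the pose to reach, as a shift and turn from the pose commanded when the call began, along the tool's axes at that moment; what a row does not reach only later rows make up. A row lasts 1/8 s, in which the tool goes at most 62.5 mm and 10.7 degrees, less where a joint would pass 70% of its speed; a pose out of reach is approached as far as the arm can. A call with a gripper value outside its range is refused whole. The fingers move at their own pace and stop on an object; "newtons" is the grip in N (left out, the last holds). Time passes only in rows, so rows that repeat a pose let the fingers close. It gives the time, the measured TCP pose, the force, the opening and the grip force at its end, in the units of the state.
- telemetry.observe(): the state, without advancing time (a new reading comes with each control period).
- eyes.get_image(name): name is "side" or "top" or "wrist"; returns (picture, depth): 400x640x3 uint8, red, green, blue; 400x640 float32, mm along the optical axis (not along the pixel's ray), 0 where there is no reading.
- eyes.camera_model(name): a dict with "mtx" (3x3 intrinsics, pixels), "position" and "orientation" of the camera in the world. Camera axes: x right, y down, z forward; pixel columns grow to the right and rows downward; lengths in mm; the calibration is good to about 2 mm. A picture is of the moment at which its call begins: read the wrist's pose just before it. camera_model takes no time and is no camera call; for the wrist camera it gives the pose at the moment of the call.
- workorder.job_done(): hands the job in; it is judged then, once.
Trained networks look in the newest picture that a camera, given by its name, has taken for a name from the list of things; names that differ only in an ending like _2 or _b are one class to them, and where a whole thing is asked for, a point or a joint stands for the part that bears it (a point fixed in the world has none). Each returns a list of dicts, best first, with "confidence" (0 to 1); they miss things now and then, are a little off and sometimes report something else, mostly with a low value. They report only what shows in the picture. A call takes as long as a camera call.
- regions_of(name, camera): "region" (400x640 bool, what is visible of it) and "box" ([left, top, width, height] in pixels, round what is visible of it).
- place_of(name, camera): "position" ([column, row] in pixels: a listed point, or the origin of a listed thing).
The state is a dict: "time_s": time; "joints": joint angles; "qd": joint speeds; "tau": joint torques, N m; "tcp_pos": TCP position; "tool_rot": TCP orientation; "ft_force": force on the tool from outside, world axes, zero at the start; "wrist_torque": the same for the moment, N m; "finger_gap": opening from 0.0 (shut) to 1.0 (fully open); "grip_force": force on a finger pad.
Only numpy, scipy, OpenCV 4.12 (cv2) and the standard library are available. Lean on these libraries where they do the work, as an engineer would, in place of code of your own. Each camera call takes 0.05 s, during which the arm holds its last target. There are 200 camera calls.

TASK

On the vacuum sealer at the cheese counter, turn the big knurled dial clockwise with a fingertip until its pointer line clicks in at the long mark. Then push the round start button right down with a fingertip and let it come back up. Leave the jar, the cheese, the tub and the knife where they are.

Things in the scene. Friction and masses are not known exactly. Their poses are not given: they have to be found in the camera images.
- sealer: tabletop vacuum sealer, fixed, aluminium box 260 (x) x 380 (y) x 80 mm high; origin at the centre of its underside on the table. The flat control deck at 80 mm height is its front part (own x from -130 to +37 mm), carrying the dial on the left (+y) and the start button on the right (-y); the rear (own x from +37 to +123 mm) is a black lid 26 mm higher than the deck.
- dial (a joint): angle of the dial in rad; grows clockwise seen from above. Four click positions (detents) at 0, 0.6, 1.2 and 1.8, stops at -0.12 and 1.92; the long mark is at 1.2. It starts one or two clicks before the long mark. Halfway between two positions the detent tips over and the dial snaps by itself into the nearer one. Turning it takes up to about 0.08 N m; when let go it stays in its detent.
- dial_top (a point): centre of the dial's flat top face, on its upright axis, 100 mm above the table. The dial is black, 90 mm across (95 mm over the ribs, too wide to grip), 18 mm tall, its top free to press on: a fingertip pressed on the top 30 mm from the axis with 6 to 12 N and moved along a circle round the axis turns it by friction; 30 ribs of 2.5 mm stand round its rim.
- pointer (a point): outer end of the white pointer line on the dial's top, 43 mm from the axis; it turns with the dial
- long_mark (a point): middle of the long dark mark (20 x 6 mm) on the deck, 60 mm from the dial's axis; the other three detents have short marks (6 x 2.5 mm), 0.6 rad apart. The dial is set when the pointer line points at it.
- start_top (a point): centre of the top of the round grey start button, 30 mm across, in a black housing on the deck, at the other end from the dial; it is pressed straight down
- start (a joint): travel of the start button in m: 0 up, 0.006 fully down (takes about 5 N); springs back
- jar: clip-top glass jar 80 mm across, 110 mm tall, bystander to the left of the sealer; origin at the centre of its underside
- cheese: small round cheese 90 mm across, 50 mm tall, bystander to the left of the sealer; origin at the centre of its underside
- tub: clear open tub of cheese pieces, 100 x 120 x 55 mm, bystander on a dark slate board 8 mm thick to the right of the sealer; origin at the centre of its underside
- knife: cheese knife 240 mm long lying on the same slate, bystander, 14 mm tall; origin near its middle at its underside, its length along its x axis

How it is judged (in metres and radians):
On the way, in this order (a step that is already met when the one before it is completed fails the run):
1. the dial, let go, sits in its detent at the long mark (contact force between the fingers and dial below 0.3 N and value of joint dial between 1.08 and 1.32 rad and value of joint start below 0.002 m), for 0.3 s.
2. the start button is pushed down (value of joint start above 0.0045 m).
At the end, for the whole second after the job is handed in: the dial rests at the long mark (1.2 rad, within 0.12 rad), the start button has been pushed at least 4.5 mm down after that and is up again (within 2 mm), and jar, cheese, tub and knife are within 30 mm of where they stood (value of joint dial between 1.08 and 1.32 rad and value of joint start below 0.002 m and distance of each of jar, cheese, tub, knife from where it was at the start of the episode below 0.03 m); the robot touches nothing.
It fails at once if the start button is pushed while the dial is not at the long mark (value of joint start above 0.0045 m and (value of joint dial below 1.08 rad or value of joint dial above 1.32 rad)).
It fails at once if the jar, the cheese, the tub or the knife is lifted or pushed away (more than 30 mm) (distance of any of jar, cheese, tub, knife from where it was at the start of the episode above 0.03 m).
It also fails if it takes over 54 s, if anything falls off the work surface, if the arm or the gripper's body presses on something with over 40 N, if the wrist force passes 120 N, or if a joint passes its speed limit or range.

## Working session

There is one attempt and no reset: what is moved stays moved. The work goes in short steps, Python scripts to look and compute and a tool call to move; the robot and the scene stay as the last step left them, time stands still between calls to the robot, and variables do not carry over. Pictures are saved under pics/ and viewed, at most 10 in all, crops included, and the job is handed in when it is done.

Besides the shell and the picture viewer there is one more tool, called after "Emit:" as name(argument=value, ...) on one line, values as JSON. move_arm: Moves the arm, as the interface text tells. Its arguments: {"type":"object","properties":{"motion":{"type":"array"},"newtons":{"type":"number"}},"required":["motion"]}

```bash
mkdir -p pics; cat > h.py <<'E'
import numpy as np, cv2
from scipy.spatial.transform import Rotation as R
from cell import telemetry, eyes, workorder, regions_of, place_of, ctrl
def ray(cam,uv,z,m=None):
    m=m or eyes.camera_model(cam)
    d=R.from_quat(m["orientation"]).apply(np.linalg.solve(np.array(m["mtx"]),[uv[0],uv[1],1]))
    p=np.array(m["position"]);return p+d*(z-p[2])/d[2]
def st():
    s=telemetry.observe();print("t",s["time_s"],"tcp",np.round(s["tcp_pos"],1),"q",np.round(s["tool_rot"],3),"F",np.round(s["ft_force"],1),"gap",s["finger_gap"]);return s
E
python3 - <<'E'
from h import *
s=st();print(R.from_quat(s["tool_rot"]).as_matrix().round(3))
for c in("top","side"):
    im,d=eyes.get_image(c);cv2.imwrite(f"pics/{c}0.png",im[:,:,::-1])
    print(c,np.round(eyes.camera_model(c)["position"]))
    for n,z in(("dial_top",100),("pointer",100),("long_mark",80),("start_top",100)):
        for r in place_of(n,c)[:2]:print(n,np.round(r["position"],1),round(r["confidence"],2),ray(c,r["position"],z).round(1), d[int(r["position"][1]),int(r["position"][0])])
E
```

```text
t 0.0 tcp [ 267.5 -618.9  229.9] q [ 0.979  0.203 -0.    -0.001] F [0.4 0.4 0.1] gap 0.9993076347359275
[[ 0.918  0.397 -0.001]
 [ 0.397 -0.918  0.002]
 [ 0.    -0.002 -1.   ]]
top [334.  -4. 974.]
dial_top [317.6 190.8] 0.96 [535.7  18.8 100. ] 898.13306
dial_top [393.8 186.3] 0.57 [ 564.8 -164.5  100. ] 897.44574
pointer [326.4 208.8] 0.74 [493.6  -6.6 100. ] 888.38574
long_mark [474.2 201.2] 0.73 [ 551.6 -367.7   80. ] 977.9968
long_mark [314.4 220.9] 0.7 [464.5  19.7  80. ] 902.4927
start_top [390.6 187.7] 0.63 [ 560.6 -157.   100. ] 896.7597
start_top [315.1 223. ] 0.16 [456.7  17.  100. ] 901.1917
side [368. 693. 689.]
dial_top [319.3 205.4] 0.78 [529.6   9.7 100. ] 918.2598
pointer [338.7 203.3] 0.93 [487.6  -8.5 100. ] 932.50916
pointer [345.4 217. ] 0.58 [463.5  34.9 100. ] 913.12946
long_mark [346.5 219.4] 0.96 [462.8  20.1  80. ] 909.6693
start_top [316.9 160.2] 0.49 [ 579.9 -171.6  100. ] 1092.7578
```

```bash
python3 - <<'E'
import cv2,numpy as np
a=cv2.imread("pics/top0.png")[130:270,250:450];b=cv2.imread("pics/side0.png")[120:260,230:430]
cv2.imwrite("pics/c0.png",np.vstack([cv2.resize(x,(428,300),interpolation=cv2.INTER_CUBIC) for x in(a,b)]))
E
```

```text
(no output)
```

View pics/c0.png

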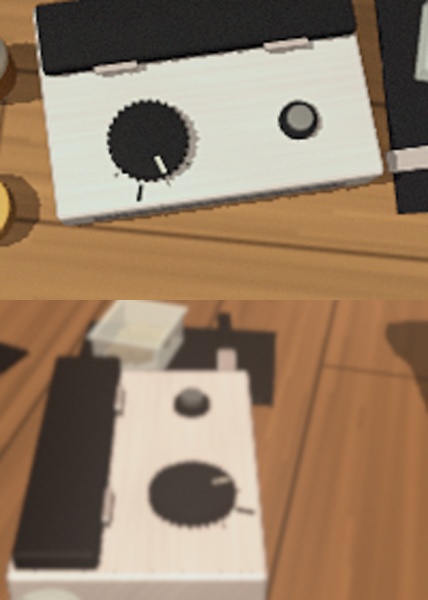

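View pics/top0.png

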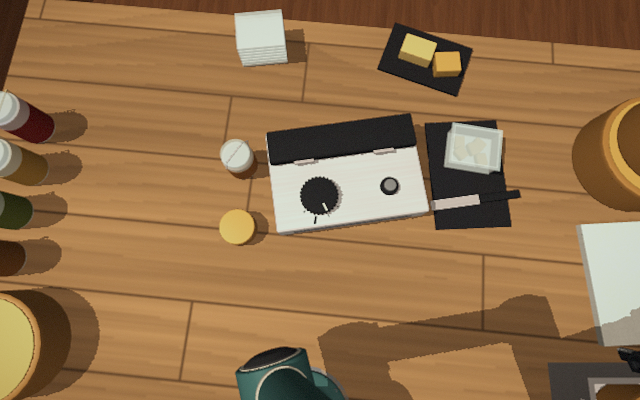

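The top crop shows the dial centred near (319.6,196) px, with its pointer toward the lower right. The long mark is at about (315,220), roughly 0.6 rad clockwise of the pointer, so one click is needed. The start button is at about (389,186). The tub and knife are to the right, the jar and cheese to the left.

Emit:
move_arm(motion=[[45, -43.7, 0, 0, 0, 0, 0], [45, -43.7, 0, 0, 0, 0, 0], [45, -43.7, 0, 0, 0, 0, 0], [45, -43.7, 0, 0, 0, 0, 0], [45, -43.7, 0, 0, 0, 0, 0], [45, -43.7, 0, 0, 0, 0, 0], [45, -43.7, 0, 0, 0, 0, 0], [45, -43.7, 0, 0, 0, 0, 0]], newtons=40)

```text
time_s: 1.5
tcp_pos: [459.4, -155.8, 231.8]
tool_rot: [0.979, 0.202, 0.001, 0.0]
ft_force: [0.9, -0.8, 0.8]
finger_gap: 0.003
grip_force: 0.0
```

```bash
python3 - <<'E'
from h import *
s=st();m=eyes.camera_model("wrist");im,d=eyes.get_image("wrist");cv2.imwrite("pics/w1.png",im[:,:,::-1])
print(np.round(m["position"]),R.from_quat(m["orientation"]).as_matrix().round(2))
for n,z in(("dial_top",100),("pointer",100),("long_mark",80),("start_top",100)):
    for r in place_of(n,"wrist")[:2]:print(n,np.round(r["position"],1),round(r["confidence"],2),ray("wrist",r["position"],z,m).round(1))
E
```

```text
t 1.5 tcp [ 459.4 -155.8  231.8] q [0.979 0.202 0.001 0.   ] F [ 0.9 -0.8  0.8] gap 0.0025236746672880565
[ 530. -128.  375.] [[ 0.4  -0.88 -0.27]
 [-0.92 -0.38 -0.12]
 [ 0.    0.3  -0.95]]
dial_top [147.6  14.9] 0.69 [528.5  12.7 100. ]
pointer [166.6  75.1] 0.71 [493.3 -11.4 100. ]
long_mark [134.7  92. ] 0.94 [466.8  18.2  80. ]
start_top [380.4  58.1] 0.75 [ 570.2 -158.6  100. ]
```

View pics/w1.png

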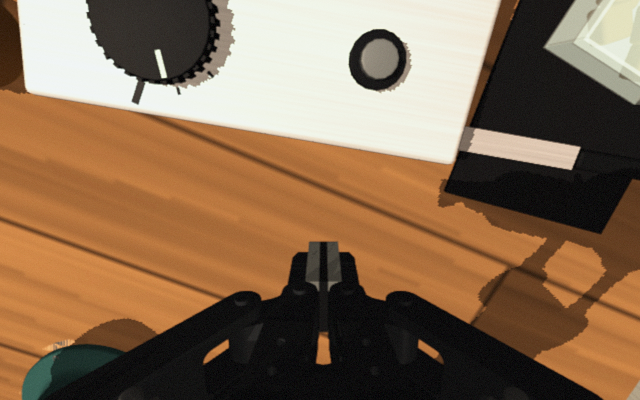

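The wrist view agrees: dial axis at about (528,13), long mark at (467,18), pointer 0.6 rad short of it, and button at about (570,-158). I'll go above the dial's right side, 30 mm from its axis.

Emit:
move_arm(motion=[[4.2, -3.3, 2, 0, 0, 0, 0], [8.4, -6.5, 5, 0, 0, 0, 0], [12.7, -9.8, 9, 0, 0, 0, 0], [12.7, -9.8, 11.2, 0, 0, 0, 0], [12.7, -9.8, 11.2, 0, 0, 0, 0], [12.7, -9.8, 11.2, 0, 0, 0, 0]])

```text
time_s: 2.5
tcp_pos: [537.0, -19.1, 120.2]
tool_rot: [0.98, 0.201, 0.0, 0.0]
ft_force: [-0.3, -0.1, -0.1]
finger_gap: -0.001
grip_force: 0.0
```

Emit:
move_arm(motion=[[0.15, -0.3, 1.0, 0, 0, 0, 0], [0.15, -0.3, 1.7, 0, 0, 0, 0], [0.15, -0.3, 1.8, 0, 0, 0, 0], [0.15, -0.3, 1.9, 0, 0, 0, 0], [0.15, -0.3, 2.0, 0, 0, 0, 0], [0.15, -0.3, 2.0, 0, 0, 0, 0]])

```text
time_s: 3.25
tcp_pos: [537.3, -13.9, 100.0]
tool_rot: [0.979, 0.203, 0.001, 0.0]
ft_force: [-0.9, 1.3, 3.7]
finger_gap: 0.002
grip_force: 2.0
```

Emit:
move_arm(motion=[[0, 0, 0.05, 0, 0, 0, 0], [0, 0, 0.05, 0, 0, 0, 0]])

```text
time_s: 3.5
tcp_pos: [537.5, -13.8, 100.0]
tool_rot: [0.979, 0.203, 0.001, 0.0]
ft_force: [-2.3, 0.7, 6.7]
finger_gap: -0.003
grip_force: 3.4
```

Emit:
move_arm(motion=[[0, 0, 0.05, 0, 0, 0, 0], [-0.25, -0.04, 0.05, 0, 0, 5, 0], [-0.49, -0.08, 0.05, 0, 0, 10, 0], [-0.73, -0.15, 0.05, 0, 0, 15, 0], [-0.96, -0.24, 0.05, 0, 0, 20, 0], [-1.19, -0.36, 0.05, 0, 0, 25, 0], [-1.4, -0.49, 0.05, 0, 0, 30, 0], [-1.64, -0.67, 0.05, 0, 0, 36, 0]])

```text
time_s: 4.5
tcp_pos: [520.5, -15.0, 100.0]
tool_rot: [0.994, -0.111, 0.002, 0.001]
ft_force: [-1.4, -2.9, 6.6]
finger_gap: -0.001
grip_force: 3.9
```

Emit:
move_arm(motion=[[0, 0, 0, 0, 0, 0, 0], [0, 0, -1, 0, 0, 0, 0], [0, 0, -4, 0, 0, 0, 0], [0, 0, -8, 0, 0, 0, 0], [0, 0, -12, 0, 0, 0, 0], [0, 0, -12, 0, 0, 0, 0]])

```text
time_s: 5.25
tcp_pos: [521.7, -14.4, 222.7]
tool_rot: [0.994, -0.11, 0.004, -0.0]
ft_force: [-0.3, 0.5, 0.3]
finger_gap: 0.005
grip_force: 0.0
```

```bash
python3 - <<'E'
from h import *
s=st();print(R.from_quat(s["tool_rot"]).as_matrix().round(3))
for c in("wrist","top"):
    m=eyes.camera_model(c);im,d=eyes.get_image(c);cv2.imwrite(f"pics/{c}2.png",im[:,:,::-1])
    for n,z in(("dial_top",100),("pointer",100),("long_mark",80),("start_top",100)):
        for r in place_of(n,c)[:1]:print(c,n,np.round(r["position"],1),round(r["confidence"],2),ray(c,r["position"],z,m).round(1))
E
```

```text
t 5.25 tcp [521.7 -14.4 222.7] q [ 0.994 -0.11   0.004 -0.   ] F [-0.3  0.5  0.3] gap 0.004879376112912727
[[ 0.976 -0.219  0.008]
 [-0.219 -0.976 -0.   ]
 [ 0.008 -0.001 -1.   ]]
wrist dial_top [286.4 186.9] 0.6 [530.6  12.9 100. ]
wrist pointer [298.5 235.8] 0.81 [485.6  13.7 100. ]
wrist long_mark [299.2 242.9] 0.9 [470.1  18.3  80. ]
wrist start_top [491.4  92. ] 0.57 [ 569.3 -158.7  100. ]
top dial_top [317.7 191.9] 0.9 [533.   18.2 100. ]
top pointer [312.7 211.6] 0.69 [483.6  25.4 100. ]
top long_mark [315.2 222.4] 0.79 [461.   17.4  80. ]
top start_top [390.  187.2] 0.43 [ 561.7 -155.4  100. ]
```

View pics/wrist2.png

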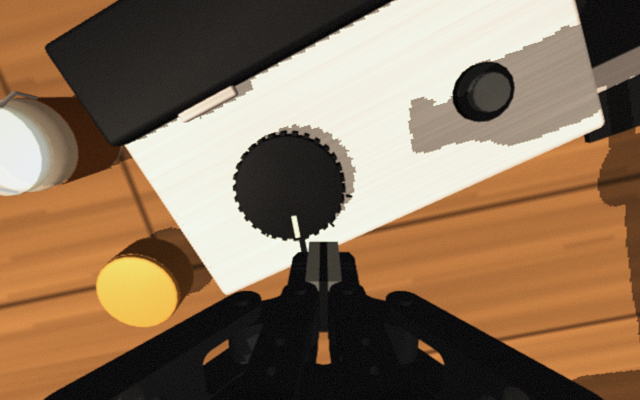

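The wrist picture shows the pointer line (293,215)–(300,237) running straight into the long mark (302,240)–(308,250), so the dial has clicked in. Next is the start button at (569.5,-158.5).

Emit:
move_arm(motion=[[2.6, 4.3, 0, 0, 0, 0, 0], [5.2, 8.7, 1, 0, 0, 0, 0], [7.8, 13, 4, 0, 0, 0, 0], [7.8, 13, 8, 0, 0, 0, 0], [7.8, 13, 9.5, 0, 0, 0, 0], [7.8, 13, 9.5, 0, 0, 0, 0], [7.8, 13, 9.5, 0, 0, 0, 0]])

```text
time_s: 6.62
tcp_pos: [567.8, -157.9, 125.0]
tool_rot: [0.994, -0.11, 0.001, 0.0]
ft_force: [0.7, 0.8, -0.2]
finger_gap: 0.0
grip_force: 0.0
```

```bash
python3 - <<'E'
from h import *
s=st()
m=eyes.camera_model("wrist");im,d=eyes.get_image("wrist")
for r in place_of("start_top","wrist")[:2]:
    u,v=r["position"];print(u,v,r["confidence"],ray("wrist",(u,v),100,m).round(1))
    p=np.array(m["position"])+R.from_quat(m["orientation"]).apply(np.linalg.solve(np.array(m["mtx"]),[u,v,1]))*d[int(v),int(u)];print(p.round(1))
x=im[100:400,170:470,::-1];cv2.imwrite("pics/w3.png",x)
E
```

```text
t 6.625 tcp [ 567.8 -157.9  125. ] q [ 0.994 -0.11   0.001  0.   ] F [ 0.7  0.8 -0.2] gap 8.408774618905599e-05
317.0 238.7 0.79 [ 568.2 -156.6  100. ]
[ 568.7 -156.8  101.2]
```

View pics/w3.png

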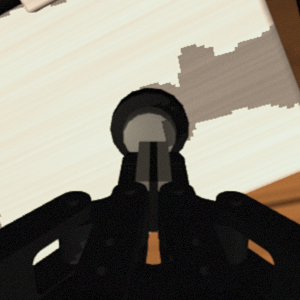

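The tip is over the button, whose top is at about (320,235) px in the full frame and z≈101. I'll press it.

Emit:
move_arm(motion=[[0.1, 0, 1.5, 0, 0, 0, 0], [0.1, 0, 2.2, 0, 0, 0, 0], [0.1, 0, 2.5, 0, 0, 0, 0], [0.1, 0, 2.8, 0, 0, 0, 0], [0.1, 0, 3.0, 0, 0, 0, 0], [0.1, 0, 3.1, 0, 0, 0, 0], [0.1, 0, 3.1, 0, 0, 0, 0]])

```text
time_s: 7.6
tcp_pos: [567.5, -158.2, 95.7]
tool_rot: [0.994, -0.11, -0.0, -0.0]
ft_force: [-9.7, 4.1, 21.3]
finger_gap: 0.002
grip_force: 10.6
```

Emit:
move_arm(motion=[[0, 0, -0.3, 0, 0, 0, 0], [0, 0, -0.3, 0, 0, 0, 0]])

```text
time_s: 7.85
tcp_pos: [567.7, -158.3, 96.2]
tool_rot: [0.994, -0.11, 0.0, -0.0]
ft_force: [-1.6, 1.2, 4.2]
finger_gap: 0.001
grip_force: 2.4
```

Emit:
move_arm(motion=[[0, 0, -0.2, 0, 0, 0, 0], [0, 0, -0.2, 0, 0, 0, 0]])

```text
time_s: 8.1
tcp_pos: [567.7, -158.3, 97.3]
tool_rot: [0.994, -0.11, -0.0, -0.0]
ft_force: [-1.5, 2.0, 3.6]
finger_gap: 0.0
grip_force: 2.0
```

Emit:
move_arm(motion=[[0, 0, -0.2, 0, 0, 0, 0], [0, 0, -0.2, 0, 0, 0, 0]])

```text
time_s: 8.35
tcp_pos: [567.8, -158.4, 99.2]
tool_rot: [0.994, -0.11, 0.0, -0.0]
ft_force: [-0.1, 2.3, 2.3]
finger_gap: 0.004
grip_force: 1.5
```

The force falls off like a spring from 96 to 99 mm, and there was a hard stop at 95.7, so the button was fully down. I'll lift clear and check.

Emit:
move_arm(motion=[[0, 0, -2, 0, 0, 0, 0], [0, 0, -6, 0, 0, 0, 0], [-3, -4, -12, 0, 0, 0, 0], [-6, -8, -12, 0, 0, 0, 0], [-6, -8, -12, 0, 0, 0, 0], [-6, -8, -12, 0, 0, 0, 0]])

```text
time_s: 9.1
tcp_pos: [526.9, -67.5, 220.0]
tool_rot: [0.994, -0.11, 0.001, 0.0]
ft_force: [0.2, 0.5, 0.1]
finger_gap: -0.0
grip_force: 0.0
```

```bash
python3 - <<'E'
from h import *
s=st();im,d=eyes.get_image("wrist");cv2.imwrite("pics/w4.png",im[:,:,::-1])
E
```

```text
t 9.1 tcp [526.9 -67.5 220. ] q [ 0.994 -0.11   0.001  0.   ] F [0.2 0.5 0.1] gap -0.0004595874542530047
```

View pics/w4.png

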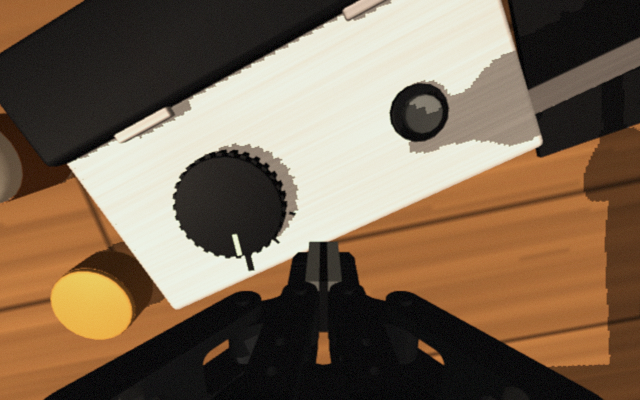

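The pointer (234,235)–(241,255) lines up with the long mark (246,253)–(252,270), the button at (420,112) is up, and the arm is clear.

```bash
python3 -c "
from h import *
print(workorder.job_done())"
```

```text
the job is handed in; nothing more can be done
None
```

I turned the dial one click to the long mark, pushed the start button fully down and let it come back up, and handed the job in at about 9 s; no verdict came back, but the last wrist picture showed the pointer at the long mark, the button up and the arm clear.

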